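# Store two stamping discs in the slotted rack

## Robot

A 7-joint arm with a two-finger parallel gripper is mounted at the origin on the work surface. World frame = base frame: x ahead of the robot, y to its left, z up, the work surface at z = 0. Lengths are in m, angles in rad, forces in N, time in s.
With the tool pointing down it reaches from about 0.35 to 0.9 m from the base axis. Payload 8.1 kg.
Tool frame: the origin (TCP) lies at the very end of the fingers, on their centre line; the grasp point (between the pads) lies 19 mm behind it; z points along the fingers, y is the line along which they close (so a half turn about z gives the same grasp; the last joint's range is limited). The gripper opens to 92 mm and grips with 3 to 60 N. Pads are 19 mm wide; open, the fingers measure 130 mm over their backs; the gripper's body (75 mm by 190 mm) begins 47 mm behind the grasp point.
Start: joints at [-1.222, 0.434, 0.025, 1.573, -0.012, 1.134, -0.075], TCP at [0.273, 0.562, 0.227] pointing down, gripper open.
Joint ranges: [-2.62, 2.62], [-0.44, 2.09], [-1.27, 1.32], [0.08, 2.57], [-1.32, 4.46], [0.12, 2], [-2.74, 2.74]. Speed limits (rad/s): [2.22, 2.22, 3.01, 3.01, 3.14, 3.14, 3.14].

## Interface

Orientations are given as a rotation vector (axis times angle).
In Python, from cell import readout, cams, job gives the robot as it stands.
- The arm moves only by the tool drive_tool, never from a script. Its argument "commands" is a list of rows, each a list of 3 entries, a list of its own where there are three numbers: the turn, a rotation vector about the tool's x, y, z in rad, then the shift along the tool's x, y, z in cm, then the gripper's target within -1 to 1 (fully open at 1, half-way at 0, shut at -1). A call has 1 to 20 rows; each row is the pose to reach, as a shift and turn from the pose commanded when the call began, along the tool's axes at that moment; what a row does not reach only later rows make up. A row lasts 1/12 s, in which the tool goes at most 41.7 mm and 7.16 degrees, less where a joint would pass 70% of its speed; a pose out of reach is approached as far as the arm can. A call with a gripper value outside its range is refused whole. The fingers move at their own pace and stop on an object; "newtons" is the grip in N (left out, the last holds). Time passes only in rows, so rows that repeat a pose let the fingers close. It gives the time, the measured TCP pose, the force, the opening and the grip force at its end, in the units of the state.
- readout.observe(): the state, without advancing time (a new reading comes with each control period).
- cams.get_image(name): name is "scene" or "top"; returns the picture (400x640x3 uint8, blue, green, red); there is no depth.
- cams.camera_info(name): a dict with "camera_matrix" (3x3 intrinsics, pixels), "R" (3x3) and "t" (3): a world point X has camera coordinates R X + t. Camera axes: x right, y down, z forward; pixel columns grow to the right and rows downward; lengths in m; the calibration is good to about 2 mm. A picture is of the moment at which its call begins. camera_info takes no time and is no camera call.
- job.sign_off(): hands the job in; it is judged then, once.
The state is a dict: "clock": time; "joints": joint angles; "dq": joint speeds; "joint_efforts": joint torques, N m; "position": TCP position; "ee_rot": TCP orientation; "force": force on the tool from outside, world axes, zero at the start; "ft_torque": the same for the moment, N m; "width": opening from 0.0 (shut) to 1.0 (fully open); "gripper_force": force on a finger pad.
Only numpy, scipy, OpenCV 4.12 (cv2) and the standard library are available. Lean on these libraries where they do the work, as an engineer would, in place of code of your own. Each camera call takes 0.05 s, during which the arm holds its last target. There are 200 camera calls.

## Task

Put the two loose stamping discs away in the slotted rack: the thick one in the middle slot and the thin one in the top slot. Slide each in level until it is fully home against the back stop, its finger tab pointing straight out at the front, and let go. Leave the disc already in the bottom slot, the shoes and the bottle where they are.

Things in the scene. Friction and masses are not known exactly. Their poses are not given: they have to be found in the camera images.
- thick_c (a point): The thick disc: flat white plastic, 130 mm in diameter, 12 mm thick, about 150 g, lying flat on a 2 mm steel plate. A tongue of the same thickness, 30 mm wide, runs from its rim along the disc's -x to 110 mm from the centre and carries an upright finger tab. This point is the centre of the round disc, half-way up its thickness; z is up, -x points to the tab.
- thick_tab (a point): Middle of the thick disc's finger tab, half-way up, 95 mm from the disc's centre along its -x. The tab is 30 mm long (along the disc's x), 12 mm thick (along its y) and rises 32 mm above the tongue's upper face. Same axes as the disc.
- thin_c (a point): The thin disc: flat white plastic, 130 mm in diameter, 5 mm thick, about 90 g, lying flat on a 2 mm steel plate. A tongue of the same thickness, 30 mm wide, runs from its rim along the disc's -x to 110 mm from the centre and carries an upright finger tab. This point is the centre of the round disc, half-way up its thickness; z is up, -x points to the tab.
- thin_tab (a point): Middle of the thin disc's finger tab, half-way up, 95 mm from the disc's centre along its -x. The tab is 30 mm long (along the disc's x), 12 mm thick (along its y) and rises 32 mm above the tongue's upper face. Same axes as the disc.
- stored_c (a point): The disc already in the rack's bottom slot, to be left there: same shape, size, point and axes as the thin disc. Its tab's top is 37 mm above its underside.
- rack: Fixed metal rack, 176 mm wide (y), open to its -x, with three slots one above the other; a disc's underside rests on a 26 mm wide ledge along each side, a guide above it, the middle open. Posts 74 to 84 mm to either side reach 201 mm up; no roof. The ledges of the upper two are clamped at heights that differ each time. Origin on the bench under the seated discs' centre.
- slot_mid (a point): Middle slot: ledges 66 to 86 mm above the bench, clear height 19 mm, the only one tall enough for the thick disc; a disc in the top slot covers this one's tab from above. Point: on the ledges' upper face, where the centre of a disc's underside is when fully home. +x points into the rack (the way a disc slides in, tab trailing), z up. Side ledges begin 28 mm before this point, with an 8 mm flared lip; back stop 65 mm beyond it; clear width 138 mm.
- slot_top (a point): Top slot: ledges 143 to 163 mm above the bench, clear height 11 mm, for the thin disc. Point: on the ledges' upper face, where the centre of a disc's underside is when fully home. +x points into the rack (the way a disc slides in, tab trailing), z up. Side ledges begin 28 mm before this point, with an 8 mm flared lip; back stop 65 mm beyond it; clear width 138 mm.
- shoe_near: Child's silver ballerina shoe, about 148 mm long (along its x), 58 mm wide, 53 mm high, on the bench between the robot and the work; a bystander. Origin under its middle.
- bottle: Upright closed bottle, 48 mm in diameter, 140 mm high, on the far side of the bench between the rack and the steel plate; a bystander. Origin at the centre of its foot.
Not all that is in view belongs to the job. Leave any red look-alike of the part that bears thick_c alone.

How it is judged:
By the outcome, as a careful person would: the job done as asked, in the order asked, and still so for the second after the job is handed in, with the robot touching nothing.
It also fails if it takes over 72 s, if anything falls off the work surface, if the arm or the gripper's body presses on something with over 40 N, if the wrist force passes 120 N, or if a joint passes its speed limit or range.

## Working session

There is one attempt and no reset: what is moved stays moved. The work goes in short steps, Python scripts to look and compute and a tool call to move; the robot and the scene stay as the last step left them, time stands still between calls to the robot, and variables do not carry over. Pictures are saved under pics/ and viewed, at most 10 in all, crops included, and the job is handed in when it is done.

Besides the shell and the picture viewer there is one more tool, called after "Call:" by a JSON object that holds its "api" and its "payload". drive_tool: Moves the arm, as the interface text tells. Its arguments: {"type":"object","properties":{"commands":{"type":"array"},"newtons":{"type":"number"}},"required":["commands"]}

```bash
mkdir -p pics
python3 - <<'E'
from cell import readout,cams,job
import cv2,numpy as np
for n in("scene","top"):
    cv2.imwrite(f"pics/{n}0.png",cams.get_image(n)); i=cams.camera_info(n)
    print(n,np.round(i["camera_matrix"],1).tolist(),np.round(i["R"],4).tolist(),np.round(i["t"],4).tolist())
print(readout.observe())
E
```

```text
scene [[405.8, 0.0, 325.2], [0.0, 405.8, 198.5], [0.0, 0.0, 1.0]] [[0.6972, 0.7169, 0.0078], [0.5056, -0.4839, -0.7143], [-0.5082, 0.5019, -0.6998]] [-0.3383, -0.1879, 1.5334]
top [[450.4, 0.0, 319.8], [0.0, 450.4, 190.8], [0.0, 0.0, 1.0]] [[0.0214, -0.9998, -0.0049], [-0.9796, -0.02, -0.1998], [0.1996, 0.0091, -0.9798]] [-0.038, 0.5384, 1.1379]
{'clock': 0.1, 'joints': array([-1.22162079,  0.43513992,  0.02496594,  1.57401964, -0.01157585,
        1.1339866 , -0.07510395]), 'dq': array([-3.62510763e-04, -2.56881026e-04,  1.22049773e-03, -3.29837922e-03,
       -8.76607990e-04, -1.60215211e-03,  3.43465831e-05]), 'joint_efforts': array([ 4.19265896e-03, -6.69113159e+01,  9.88512039e-01, -3.15142322e+01,
       -6.05094130e-02,  3.73457756e-02,  2.73180450e-05]), 'position': array([0.27270197, 0.56185541, 0.22602644]), 'ee_rot': array([-7.03675527e-01, -3.06159544e+00,  2.19684054e-03]), 'force': array([-0.53528388,  0.71137687,  0.24041506]), 'ft_torque': array([-0.04511848,  0.0299181 , -0.00134114]), 'gripper_force': 0.0, 'width': 0.9997237349276497}
```

View pics/scene0.png

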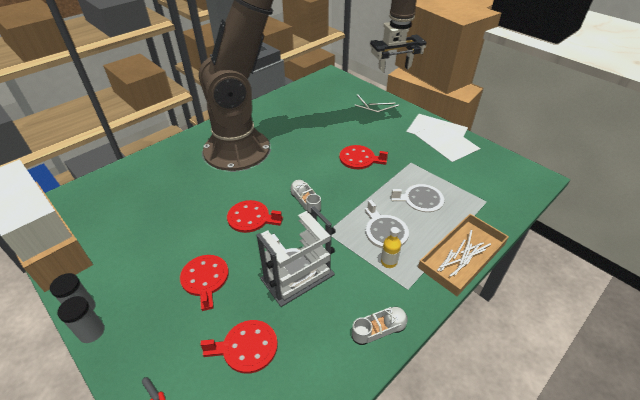

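View pics/top0.png

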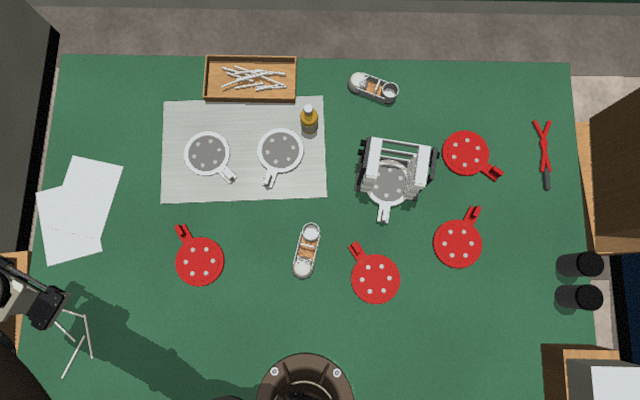

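The scene view shows white discs on the steel plate at (387,231) and (424,197), and a white one in the rack near (298,265). The top view shows the same discs at (280,151) and (207,153), with the stored one at (388,185). The five red discs are look-alikes, in the top view at (200,260), (375,278), (458,243), (466,153), plus others in the scene view. The candidates are therefore the two white discs on the plate, and a close crop will show which is thick.

```bash
cat > h.py <<'E'
import numpy as np,cv2
from cell import readout,cams,job
def ray(n,u,v):
    i=cams.camera_info(n);K,R,t=map(np.array,(i["camera_matrix"],i["R"],i["t"]))
    return -R.T@t, R.T@np.linalg.solve(K,[u,v,1.])
def onz(n,u,v,z):
    o,d=ray(n,u,v); return o+d*(z-o[2])/d[2]
def tri(p,q):  # scene px, top px
    a,b=ray("scene",*p); c,d=ray("top",*q)
    s=np.linalg.lstsq(np.c_[b,-d],c-a,rcond=None)[0]; x,y=a+b*s[0],c+d*s[1]
    return (x+y)/2,np.linalg.norm(x-y)
def proj(n,X):
    i=cams.camera_info(n);c=np.array(i["R"])@X+i["t"];p=np.array(i["camera_matrix"])@c;return p[:2]/p[2]
E
python3 - <<'E'
import cv2,numpy as np
s=cv2.imread("pics/scene0.png");t=cv2.imread("pics/top0.png")
f=lambda a,k:cv2.resize(a,None,fx=k,fy=k,interpolation=cv2.INTER_CUBIC)
a=f(s[175:255,355:455],5.);b=f(t[120:200,175:335],5);
cv2.imwrite("pics/c1.png",np.vstack([cv2.resize(f(s[175:255,355:455],3.5),(350,280)),np.zeros((0,350,3),np.uint8)]))
o=np.zeros((600,800,3),np.uint8)
o[:280,:350]=f(s[175:255,355:455],3.5); o[280:600,:640]=f(t[120:200,175:335],4)
o[:280,360:800]=f(s[200:310,250:350],4.)[:280,:400].copy().repeat(1,1) if 0 else 0
r=f(s[205:303,250:340],2.85)[:280]; o[:r.shape[0],400:400+r.shape[1]]=r
cv2.imwrite("pics/c1.png",o)
cv2.imwrite("pics/c2.png",np.hstack([f(s[200:308,250:345],5)[:540,:400],f(t[125:233,350:440],5)[:540,:400]]) )
E
```

```text
(no output)
```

View pics/c1.png

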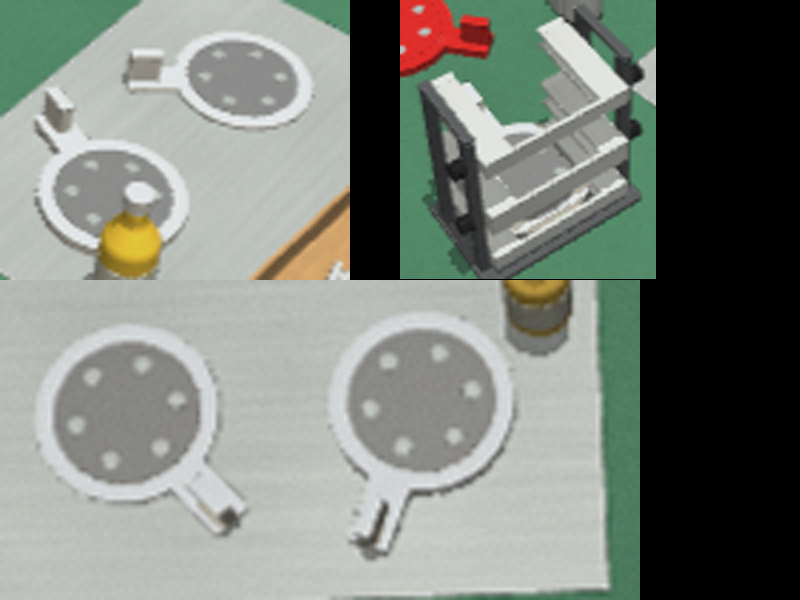

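View pics/c2.png

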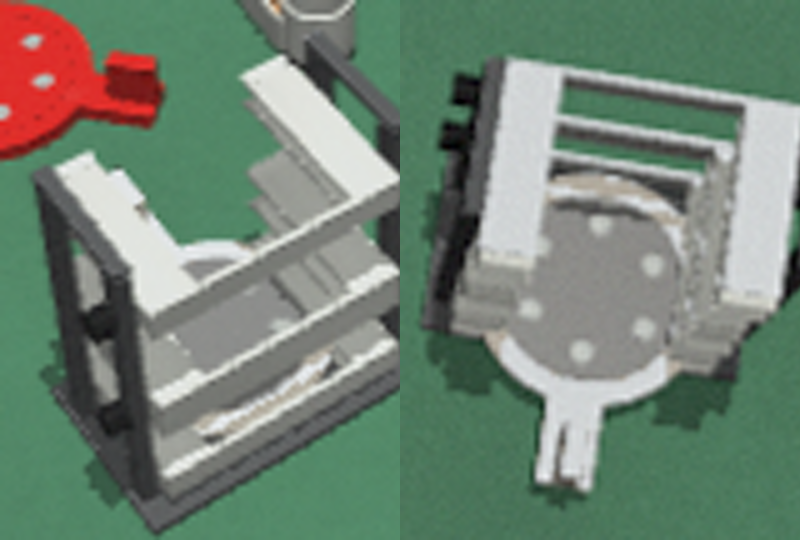

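In the crops, the disc nearer the bottle (top 280,151; scene 387,231) shows the thicker rim wall, so I take it as thick. The one at top (207,153) is thin. Each has six hole marks, one of them in line with its tab, which will give the centre and yaw.

```bash
cat > meas.py <<'E'
from h import *
def holes(img,box,lo=None):
    x0,y0,x1,y1=box; k=8
    g=cv2.cvtColor(img[y0:y1,x0:x1],cv2.COLOR_BGR2GRAY); g=cv2.resize(g,None,fx=k,fy=k,interpolation=cv2.INTER_CUBIC)
    m=(g>(lo or 165)).astype(np.uint8)
    n,l,s,c=cv2.connectedComponentsWithStats(m)
    return [((c[i][0]+.5)/k-.5+x0,(c[i][1]+.5)/k-.5+y0,s[i][4]/k/k) for i in range(1,n) if 4<s[i][4]/k/k<40 and max(s[i][2:4])<9*k]
def fit(n,pts,z,tab):
    P=np.array([onz(n,p[0],p[1],z)[:2] for p in pts])
    A=np.c_[2*P,np.ones(len(P))];s=np.linalg.lstsq(A,(P**2).sum(1),rcond=None)[0];c=s[:2]
    r=np.sqrt(s[2]+c@c); a=np.arctan2(*(P-c).T[::-1])
    T=onz(n,*tab,z)[:2]-c; t0=np.arctan2(T[1],T[0])
    off=(a-t0+np.pi/6)%(np.pi/3)-np.pi/6
    return c,r,t0,t0+off.mean(),off.std(),np.linalg.norm(P-c,axis=1)
E
python3 - <<'E'
from meas import *
np.set_printoptions(precision=4,suppress=True)
t=cv2.imread("pics/top0.png")
for nm,box,z,tab in[("thick",(262,134,298,170),.014,(268,183)),("thin",(189,136,225,172),.007,(231,179)),("stored",(374,164,405,205),.02,(384,216))]:
    for lo in (150,165):
        h=holes(t,box,lo);print(nm,lo,[tuple(np.round(q,1)) for q in h])
        if len(h)>=4: print(fit("top",h,z,tab))
# tab tops (scene/top pixel guesses), rack points
c=lambda k,x0,y0,u,v:(u/k+x0,v/k+y0)
S=lambda u,v:c(5,250,200,u,v); T=lambda u,v:c(5,350,125,u-400,v)
for nm,p,q in[("L guide front in",S(158,318),T(530,262)),("L guide back out?",S(75,160),T(500,58)),
  ("R plate front in",S(243,75),T(727,300)),("R plate out front",S(283,55),T(775,308)),("R back",S(398,180),T(798,105)),
  ("thicktab",c(3.5,355,175,45,95),c(4,175,120-70,365,545)),("thintab",c(3.5,355,175,145,52),c(4,175,120-70,225,520))]:
    print(nm,*tri(p,q))
E
```

```text
thick 150 [(np.float64(284.4), np.float64(137.8), np.float64(17.5)), (np.float64(271.6), np.float64(139.8), np.float64(18.0)), (np.float64(292.7), np.float64(146.9), np.float64(18.1)), (np.float64(267.2), np.float64(151.7), np.float64(18.2)), (np.float64(288.1), np.float64(158.5), np.float64(16.2)), (np.float64(275.3), np.float64(161.1), np.float64(20.4)), (np.float64(263.0), np.float64(168.0), np.float64(9.7)), (np.float64(296.2), np.float64(168.6), np.float64(5.5))]
(array([0.6446, 0.0869]), np.float64(0.04571144981624289), np.float64(2.778585545849423), np.float64(2.7765889391000025), np.float64(0.3770989425048585), array([0.0535, 0.0522, 0.0435, 0.0376, 0.0242, 0.02  , 0.0582, 0.0587]))
thick 165 [(np.float64(294.8), np.float64(136.3), np.float64(34.6)), (np.float64(284.3), np.float64(137.8), np.float64(11.7)), (np.float64(271.6), np.float64(139.9), np.float64(12.6)), (np.float64(292.6), np.float64(146.9), np.float64(12.3)), (np.float64(267.1), np.float64(151.7), np.float64(12.5)), (np.float64(288.1), np.float64(158.5), np.float64(11.2)), (np.float64(275.3), np.float64(161.1), np
[... 2244 characters left out ...]
.2), np.float64(13.8)), (np.float64(385.9), np.float64(194.8), np.float64(16.0))]
(array([ 0.5741, -0.2119]), np.float64(0.03593247259188541), np.float64(3.021126215626841), np.float64(2.9921613266502445), np.float64(0.014049153776883554), array([0.0359, 0.0361, 0.036 , 0.0358, 0.036 ]))
L guide front in [ 0.5667 -0.2042  0.0326] 0.06258463549916841
L guide back out? [ 0.5997 -0.2096  0.2181] 0.15341729298472853
R plate front in [ 0.551  -0.215   0.2138] 0.0823544935697059
R plate out front [ 0.5565 -0.2184  0.2364] 0.12036244789189042
R back [ 0.6526 -0.2338  0.2354] 0.11810843352460068
thicktab [0.5542 0.1198 0.0314] 0.0025905288381098597
thintab [0.5763 0.2228 0.0301] 0.020501214668517675
```

Run:
```python
from meas import *
np.set_printoptions(precision=4,suppress=True)
s=cv2.imread("pics/scene0.png");t=cv2.imread("pics/top0.png")
h=[q for q in holes(t,(262,134,298,170),150) if q[2]>14]
print(fit("top",h,.014,(268,183)))
S=lambda u,v:(u/5+250-.4,v/5+200-.4); T=lambda u,v:((u-400)/5+350-.4,v/5+125-.4)
for nm,p,q in[("-y fr in",S(95,152),T(722,297)),("-y fr out",S(60,167),T(778,310)),("-y bk out",S(150,318),T(800,106)),
 ("+y fr in",S(243,77),T(530,262)),("+y fr out",S(283,55),T(482,254)),("+y back in",S(350,202),T(562,72))]: print(nm,*tri(p,q))
f=lambda a,k:cv2.resize(a,None,fx=k,fy=k,interpolation=cv2.INTER_CUBIC)
cv2.imwrite("pics/c3.png",np.vstack([np.hstack([f(s[212:252,296:336],10),f(s[225:265,258:298],10)]),f(t[174:194,356:436],10)]))
```

```text
(array([0.6633, 0.0879]), np.float64(0.0360286942842774), np.float64(2.853575853395322), np.float64(2.826926995297578), np.float64(0.008542788231184626), array([0.0357, 0.0362, 0.0365, 0.0358, 0.0356, 0.0363]))
-y fr in [ 0.5361 -0.2502  0.1757] 0.0024709576721300146
-y fr out [ 0.5317 -0.273   0.1786] 0.009684051493555461
-y bk out [ 0.632  -0.2922  0.1712] 0.000895355288728863
+y fr in [ 0.55   -0.161   0.1757] 0.002183411638271293
+y fr out [ 0.5535 -0.1372  0.1775] 0.0005350363888923916
+y back in [ 0.6465 -0.177   0.172 ] 0.001436169027188917
```

View pics/c3.png

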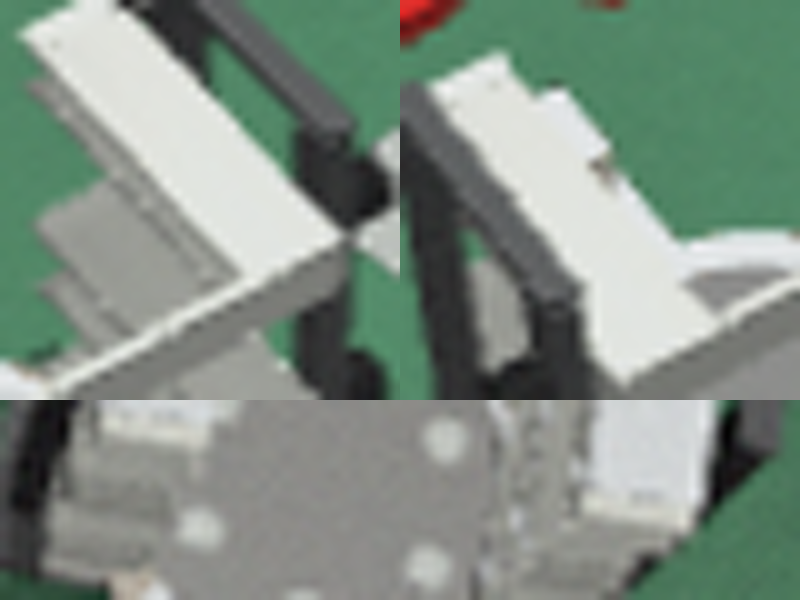

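Run:
```python
from h import *
np.set_printoptions(precision=4,suppress=True)
P=lambda u,v:(u/10+296-.45,v/10+212-.45)
for z in (.05,.07,.08,.09,.1,.15,.16,.17,.176): 
  p=proj("scene",np.array([.55,-.161,z])); print(z,(p-[296-.45,212-.45])*10)
# plane y-line: intersect each ray with vertical plane through front edge (normal = rack x)
a=np.deg2rad(-8.5);n=np.array([np.cos(a),np.sin(a),0]);p0=np.array([.55,-.161,.17])
for q in[(20,37),(28,85),(35,225),(42,285),(105,178),(240,275)]:
    o,d=ray("scene",*P(*q)); print(q,o+d*(n@(p0-o))/(n@d))
```

```text
0.05 [ 47.6103 341.4078]
0.07 [ 45.0709 295.7085]
0.08 [ 43.7774 272.4295]
0.09 [ 42.4675 248.8569]
0.1 [ 41.141  224.9852]
0.15 [ 34.2479 100.9345]
0.16 [32.8147 75.1425]
0.17 [31.3625 49.0081]
0.176 [30.4819 33.1602]
(20, 37) [ 0.5495 -0.1642  0.1765]
(28, 85) [ 0.5498 -0.1626  0.1572]
(35, 225) [ 0.5497 -0.1629  0.1013]
(42, 285) [ 0.5499 -0.1618  0.0752]
(105, 178) [ 0.5531 -0.1402  0.1055]
(240, 275) [ 0.5597 -0.0958  0.0333]
```

```bash
cat >> h.py <<'E'
from scipy.spatial.transform import Rotation as Ro
def go(pos,head=None):
    "turn (rad, tool axes) and shift (cm, tool axes) from the measured pose to pos, tool down, tool x at world heading"
    o=readout.observe();R=Ro.from_rotvec(o["ee_rot"])
    sh=R.inv().apply(np.array(pos)-o["position"])*100
    x=R.as_matrix()[:,0];h=np.arctan2(x[1],x[0]) if head is None else head
    W=Ro.from_matrix(np.c_[[np.cos(h),np.sin(h),0],[np.sin(h),-np.cos(h),0],[0,0,-1]])
    print(np.round(o["position"],4),"turn",np.round((R.inv()*W).as_rotvec(),4),"shift",np.round(sh,2),"F",np.round(o["force"],1),"w",round(o["width"],3),"gf",round(o["gripper_force"],1),"clk",round(o["clock"],2))
E
python3 - <<'E'
from meas import *
s=cv2.imread("pics/scene0.png");t=cv2.imread("pics/top0.png")
for nm,tb,sb in(("A",(262,134,298,170),(362,214,412,250)),("thin",(189,136,225,172),(402,180,448,214))):
    H=[q for q in holes(t,tb,150) if q[2]>14]; hs=holes(s,sb,150)
    for q in H:
        best=min(((tri(p[:2],q[:2])) for p in hs),key=lambda r:r[1]+abs(r[0][2]-.01)*.5)
        if best[1]<.004: print(nm,np.round(best[0],4),round(best[1],4))
go([.573,.117,.10],2.827)
E
```

```text
A [0.6705 0.0521 0.0156] 0.0001
A [0.6554 0.1228 0.0147] 0.0001
A [0.6367 0.0636 0.0151] 0.0003
A [0.6286 0.099  0.0148] 0.0001
thin [0.6865 0.286  0.0072] 0.0003
thin [0.6765 0.3204 0.0082] 0.0006
thin [0.6613 0.2599 0.0079] 0.0007
thin [0.6415 0.3294 0.0076] 0.0003
thin [0.6263 0.2693 0.0078] 0.0
thin [0.6165 0.3035 0.0078] 0.0004
[0.2727 0.5619 0.226 ] turn [-1.400e-03  1.000e-04 -1.372e-01] shift [-46.44 -26.89  12.65] F [-0.5  0.7  0.2] w 1.0 gf 0.0 clk 0.1
```

Triangulated upper faces are about 15 mm for the disc by the bottle and 8 mm for the other, so the thick/thin choice is confirmed.

Call:
{"api": "drive_tool", "payload": {"commands": [[[0,0,-0.137],[-46.4,-26.9,6],0],[[0,0,-0.137],[-46.4,-26.9,6],0],[[0,0,-0.137],[-46.4,-26.9,6],0],[[0,0,-0.137],[-46.4,-26.9,6],0],[[0,0,-0.137],[-46.4,-26.9,6],0],[[0,0,-0.137],[-46.4,-26.9,6],0],[[0,0,-0.137],[-46.4,-26.9,6],0],[[0,0,-0.137],[-46.4,-26.9,6],0],[[0,0,-0.137],[-46.4,-26.9,6],0],[[0,0,-0.137],[-46.4,-26.9,6],0],[[0,0,-0.137],[-46.4,-26.9,6],0],[[0,0,-0.137],[-46.4,-26.9,6],0],[[0,0,-0.137],[-46.4,-26.9,6],0],[[0,0,-0.137],[-46.4,-26.9,6],0],[[0,0,-0.137],[-46.4,-26.9,8],0],[[0,0,-0.137],[-46.4,-26.9,10],0],[[0,0,-0.137],[-46.4,-26.9,12.6],0],[[0,0,-0.137],[-46.4,-26.9,12.6],0],[[0,0,-0.137],[-46.4,-26.9,12.6],0],[[0,0,-0.137],[-46.4,-26.9,12.6],0]]}}

```text
clock: 1.77
position: [0.5733, 0.1179, 0.1017]
ee_rot: [0.492, 3.102, 0.0]
force: [0.4, 0.7, 1.3]
width: 0.498
gripper_force: 0.0
```

Run:
```python
from h import *
go([.573,.117,.018],2.827)
f=lambda a,k:cv2.resize(a,None,fx=k,fy=k,interpolation=cv2.INTER_CUBIC)
s=cams.get_image("scene");t=cams.get_image("top")
cv2.imwrite("pics/g1.png",np.hstack([f(s[170:270,340:440],4),f(t[110:210,220:320],4)]))
```

```text
[0.5733 0.1179 0.1017] turn [ 0.0003  0.0005 -0.0002] shift [-0.   -0.1   8.37] F [0.4 0.7 1.3] w 0.498 gf 0.0 clk 1.77
```

View pics/g1.png

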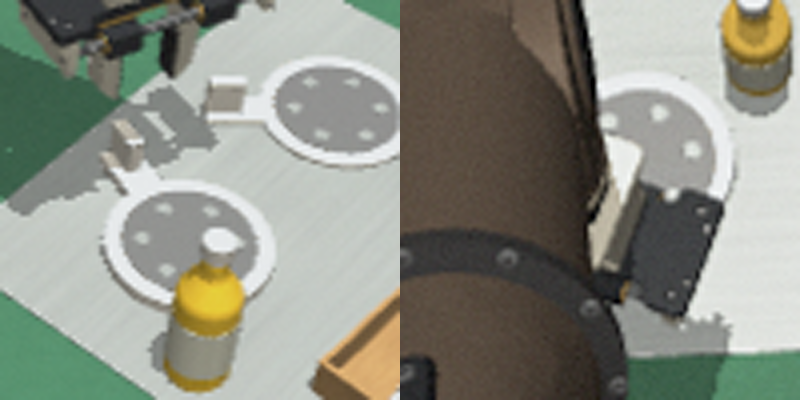

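The fingers are directly above the thick disc's tab (crop (125,140) in the scene half) and straddle it. I'll descend and grip.

Call:
{"api": "drive_tool", "payload": {"commands": [[[0,0,0],[0,-0.1,4],0],[[0,0,0],[0,-0.1,6.5],0],[[0,0,0],[0,-0.1,8],0],[[0,0,0],[0,-0.1,8.3],0],[[0,0,0],[0,-0.1,8.3],0],[[0,0,0],[0,-0.1,8.3],-1],[[0,0,0],[0,-0.1,8.3],-1],[[0,0,0],[0,-0.1,8.3],-1],[[0,0,0],[0,-0.1,8.3],-1],[[0,0,0],[0,-0.1,8.3],-1],[[0,0,0],[0,-0.1,8.3],-1],[[0,0,0],[0,-0.1,8.3],-1],[[0,0,0],[0,-0.1,8.3],-1]], "newtons": 50}}

```text
clock: 2.95
position: [0.5728, 0.1167, 0.0182]
ee_rot: [0.493, 3.102, 0.0]
force: [-0.9, -0.2, 6.6]
width: 0.128
gripper_force: 50.0
```

Call:
{"api": "drive_tool", "payload": {"commands": [[[0,0,0],[0,0,-1],-1],[[0,0,0],[0,0,-3],-1],[[0,0,0],[0,0,-6],-1],[[0,0,0],[1,0,-9],-1],[[0,0,0],[3,0,-12],-1],[[0,0,0],[6,0,-12],-1],[[0,0,0],[9,0,-12],-1],[[0,0,0],[12,0,-12],-1],[[0,0,0],[14,0,-12],-1],[[0,0,0],[15,0,-12],-1],[[0,0,0],[15,0,-12],-1],[[0,0,0],[15,0,-12],-1]]}}

```text
clock: 3.95
position: [0.4305, 0.1633, 0.1382]
ee_rot: [0.491, 3.102, 0.001]
force: [0.3, 0.6, -1.5]
width: 0.127
gripper_force: 50.0
```

Run:
```python
from h import *
go([.3515,-.1775,.14],2.9906)
```

```text
[0.4305 0.1633 0.1382] turn [ 0.0006  0.0009 -0.1633] shift [ -3.02 -34.85  -0.2 ] F [ 0.3  0.6 -1.5] w 0.127 gf 50.0 clk 3.95
```

Call:
{"api": "drive_tool", "payload": {"commands": [[[0,0,-0.02],[0,-2,0],-1],[[0,0,-0.03],[-0.5,-5,0],-1],[[0,0,-0.05],[-1,-8,0],-1],[[0,0,-0.06],[-1.2,-11,0],-1],[[0,0,-0.08],[-1.5,-14,0],-1],[[0,0,-0.1],[-1.8,-17,0],-1],[[0,0,-0.11],[-2,-20,0],-1],[[0,0,-0.12],[-2.2,-23,0],-1],[[0,0,-0.14],[-2.5,-26,0],-1],[[0,0,-0.15],[-2.8,-29,0],-1],[[0,0,-0.163],[-3,-32,0],-1],[[0,0,-0.163],[-3,-34,0],-1],[[0,0,-0.163],[-3,-34.9,0],-1],[[0,0,-0.163],[-3,-34.9,0],-1],[[0,0,-0.163],[-3,-34.9,2],-1],[[0,0,-0.163],[-3,-34.9,4.2],-1],[[0,0,-0.163],[-3,-34.9,4.2],-1],[[0,0,-0.163],[-3,-34.9,4.2],-1]]}}

```text
clock: 5.45
position: [0.3501, -0.1778, 0.0954]
ee_rot: [-0.238, -3.13, -0.0]
force: [0.2, -0.5, -1.6]
width: 0.125
gripper_force: 50.0
```

Run:
```python
from h import *
go([.3515,-.1775,.0965],2.9906)
f=lambda a,k:cv2.resize(a,None,fx=k,fy=k,interpolation=cv2.INTER_CUBIC)
s=cams.get_image("scene");t=cams.get_image("top")
cv2.imwrite("pics/g2s.png",s);cv2.imwrite("pics/g2t.png",t)
cv2.imwrite("pics/g2.png",np.hstack([f(s[180:310,240:340],4),f(t[130:260,340:440],4)]))
```

```text
[ 0.3501 -0.1778  0.0954] turn [ 0.     -0.0026 -0.001 ] shift [-0.13  0.05 -0.11] F [ 0.2 -0.5 -1.6] w 0.125 gf 50.0 clk 5.45
```

View pics/g2.png

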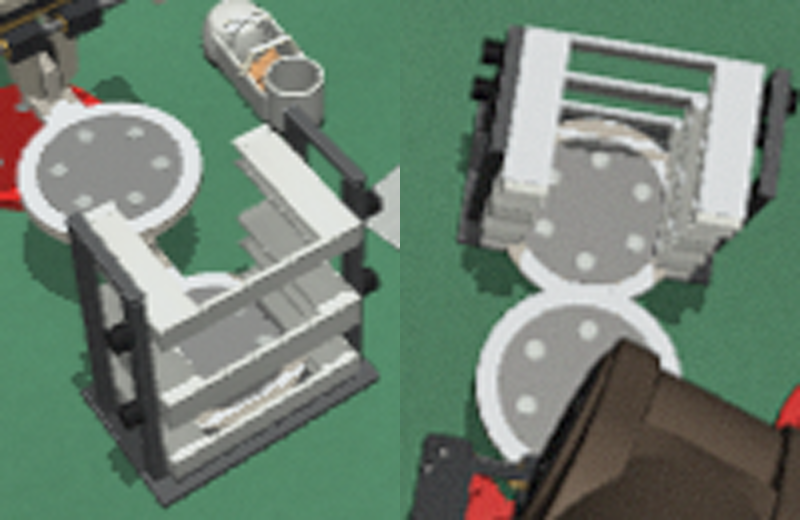

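The disc is staged in front of the rack, with three holes visible in the top view at crop (588,330), (535,348), (527,405). I'll triangulate them for height, tilt and yaw.

Run:
```python
from meas import *
s=cv2.imread("pics/g2s.png");t=cv2.imread("pics/g2t.png")
hs=holes(s,(250,208,286,236),140);ht=holes(t,(364,206,394,240),140)
P=[]
for q in ht:
    for p in hs:
        X,e=tri(p[:2],q[:2])
        if e<.004 and .06<X[2]<.13: print(np.round(q,1),np.round(p,1),np.round(X,4),round(e,4))
print(np.round(hs,1).tolist())
# scene-only fit on plane z (upper face)
for z in(.088,.092,.096):
    H=[p for p in hs if 4<p[2]<25]
    c,r,t0,a,sd,rr=fit("scene",H,z,proj("scene",np.array([.3501,-.1778,z]))); print(z,c,r,t0,a,sd,np.round(rr,4))
```

```text
[[267.9, 218.5, 18.7], [276.1, 216.4, 4.2], [253.8, 221.4, 25.2], [273.5, 220.2, 5.6], [260.2, 220.8, 4.2], [265.0, 223.1, 9.0], [273.4, 228.9, 22.4], [252.3, 232.5, 35.4]]
0.088 [ 0.45220851 -0.18684422] 0.022468843570500056 3.053248594343054 2.805682817071646 0.1274092610416674 [0.0175 0.0287 0.013  0.0291 0.0139 0.0263]
0.092 [ 0.45529209 -0.18886491] 0.02236354830716924 3.0367903822865405 2.8056828170716512 0.12740926104164407 [0.0174 0.0285 0.0129 0.029  0.0138 0.0261]
0.096 [ 0.45837568 -0.1908856 ] 0.022258253043835937 3.0213214721268575 2.8056828170716432 0.12740926104165198 [0.0173 0.0284 0.0129 0.0289 0.0138 0.026 ]
```

Run:
```python
from meas import *
S=lambda u,v:(u/4+240-.375,v/4+180-.375);T=lambda u,v:((u-400)/4+340-.375,v/4+130-.375)
for p,q in(((160,162),(535,348)),((136,131),(527,405)),((131,197),(588,330))): print(*tri(S(*p),T(*q)))
H=[S(*p) for p in((84,136),(136,131),(160,162),(131,197),(60,169),(84,201))]
for z in(.088,.092,.096):
    c,r,t0,a,sd,rr=fit("scene",H,z,proj("scene",np.array([.3501,-.1778,z]))); print(z,c,r,t0,a,sd,np.round(rr,4))
```

```text
[ 0.46739345 -0.16376349  0.09297449] 9.318064223661995e-05
[ 0.43170036 -0.1578272   0.09326711] 0.0020565672717372504
[ 0.47909999 -0.19821176  0.09246642] 0.001897915001657079
0.088 [ 0.44118552 -0.18845218] 0.03580833924276796 3.0251744723018885 2.9862591138260335 0.0416572529834085 [0.0354 0.0367 0.0354 0.035  0.0352 0.0371]
0.092 [ 0.44432076 -0.19046533] 0.03564053138482015 3.0079717443076572 2.9862591138260326 0.04165725298340014 [0.0352 0.0366 0.0353 0.0349 0.035  0.0369]
0.096 [ 0.447456   -0.19247849] 0.0354727235268721 2.99194851977915 2.9862591138260335 0.04165725298340725 [0.0351 0.0364 0.0351 0.0347 0.0348 0.0367]
```

Upper face is at about 0.0928 and level, centred on the middle slot. I'll slide it in, pausing to check force.

Call:
{"api": "drive_tool", "payload": {"commands": [[[0,0,0],[-1.5,0,0],-1],[[0,0,0],[-3,0,0],-1],[[0,0,0],[-4,0,0],-1],[[0,0,0],[-5,0,0],-1],[[0,0,0],[-6,0,0],-1],[[0,0,0],[-7,0,0],-1],[[0,0,0],[-8,0,0],-1],[[0,0,0],[-8,0,0],-1],[[0,0,0],[-8,0,0],-1]]}}

```text
clock: 6.3
position: [0.4296, -0.1901, 0.0956]
ee_rot: [-0.238, -3.132, 0.0]
force: [-0.7, -0.5, -2.4]
width: 0.124
gripper_force: 50.0
```

Call:
{"api": "drive_tool", "payload": {"commands": [[[0,0,0],[-1,0,0],-1],[[0,0,0],[-2,0,0],-1],[[0,0,0],[-3,0,0],-1],[[0,0,0],[-3.7,0,0],-1],[[0,0,0],[-4.2,0,0],-1],[[0,0,0],[-4.2,0,0],-1],[[0,0,0],[-4.2,0,0],-1]]}}

```text
clock: 6.88
position: [0.4709, -0.1964, 0.0955]
ee_rot: [-0.238, -3.132, -0.0]
force: [0.0, 0.5, -2.2]
width: 0.126
gripper_force: 50.0
```

Call:
{"api": "drive_tool", "payload": {"commands": [[[0,0,0],[-0.4,0,0],-1],[[0,0,0],[-0.6,0,0],-1],[[0,0,0],[-0.8,0,0],-1],[[0,0,0],[-0.8,0,0],-1]]}}

```text
clock: 7.22
position: [0.4793, -0.1977, 0.0958]
ee_rot: [0.238, 3.132, -0.0]
force: [-0.3, 0.5, -1.4]
width: 0.124
gripper_force: 50.0
```

Call:
{"api": "drive_tool", "payload": {"commands": [[[0,0,0],[-0.1,0,0],-1],[[0,0,0],[-0.2,0,0],-1],[[0,0,0],[-0.2,0,0],-1]]}}

```text
clock: 7.47
position: [0.4807, -0.1979, 0.0956]
ee_rot: [-0.238, -3.132, -0.0]
force: [-1.1, 1.0, -1.2]
width: 0.125
gripper_force: 50.0
```

Now lower in 1 mm steps to find the ledge.

Call:
{"api": "drive_tool", "payload": {"commands": [[[0,0,0],[0,0,0.1],-1],[[0,0,0],[0,0,0.2],-1],[[0,0,0],[0,0,0.2],-1]]}}

```text
clock: 7.72
position: [0.4807, -0.1979, 0.0935]
ee_rot: [-0.238, -3.132, -0.0]
force: [-1.3, 0.6, -1.1]
width: 0.129
gripper_force: 50.0
```

Call:
{"api": "drive_tool", "payload": {"commands": [[[0,0,0],[0,0,0.1],-1],[[0,0,0],[0,0,0.1],-1]]}}

```text
clock: 7.88
position: [0.4807, -0.1979, 0.0925]
ee_rot: [-0.238, -3.132, -0.0]
force: [-1.6, 0.8, -1.7]
width: 0.127
gripper_force: 50.0
```

Call:
{"api": "drive_tool", "payload": {"commands": [[[0,0,0],[0,0,0.1],-1],[[0,0,0],[0,0,0.1],-1]]}}

```text
clock: 8.05
position: [0.4806, -0.1979, 0.0916]
ee_rot: [-0.238, -3.132, -0.0]
force: [-2.4, -0.1, -0.4]
width: 0.128
gripper_force: 50.0
```

Call:
{"api": "drive_tool", "payload": {"commands": [[[0,0,0],[0,0,0.1],-1],[[0,0,0],[0,0,0.1],-1]]}}

```text
clock: 8.22
position: [0.4805, -0.1979, 0.0912]
ee_rot: [-0.239, -3.132, -0.001]
force: [-6.3, 2.1, 9.5]
width: 0.129
gripper_force: 50.0
```

Call:
{"api": "drive_tool", "payload": {"commands": [[[0,0,0],[-0.1,0,0.05],-1],[[0,0,0],[-0.15,0,0.05],-1],[[0,0,0],[-0.15,0,0.05],-1]]}}

```text
clock: 8.47
position: [0.4804, -0.1979, 0.0907]
ee_rot: [-0.239, -3.13, -0.002]
force: [-12.1, 3.2, 15.6]
width: 0.13
gripper_force: 50.0
```

Call:
{"api": "drive_tool", "payload": {"commands": [[[0,0,0],[0,0,-0.1],-1],[[0,0,0],[0,0,-0.1],-0.3],[[0,0,0],[0,0,-0.1],-0.3],[[0,0,0],[0,0,-0.1],-0.3],[[0,0,0],[0,0,-0.1],-0.3],[[0,0,0],[0,0,-1],-0.3],[[0,0,0],[0,0,-3],-0.3],[[0,0,0],[0,0,-6],-0.3],[[0,0,0],[2,0,-9],-0.3],[[0,0,0],[5,0,-10],-0.3],[[0,0,0],[8,0,-10],-0.3],[[0,0,0],[11,0,-10],0],[[0,0,0],[11,0,-10],0],[[0,0,0],[11,0,-10],0]]}}

```text
clock: 9.63
position: [0.3727, -0.1814, 0.1911]
ee_rot: [0.239, 3.131, 0.001]
force: [0.3, 0.0, 1.7]
width: 0.488
gripper_force: 0.0
```

Run:
```python
from meas import *
go([.5858,.2268,.10],-2.339)
f=lambda a,k:cv2.resize(a,None,fx=k,fy=k,interpolation=cv2.INTER_CUBIC)
s=cams.get_image("scene");t=cams.get_image("top")
cv2.imwrite("pics/g3.png",np.hstack([f(s[180:310,240:340],4),f(t[130:260,340:440],4)]))
H=holes(t,(374,160,408,205),150); print(np.round(H,1).tolist())
H=[q for q in H if q[2]>10]
c,r,t0,a,sd,rr=fit("top",H,.0885,(384,219));print(c,r,a-np.pi,sd,rr)
```

```text
[ 0.3727 -0.1814  0.1911] turn [-0.      0.0015 -0.9553] shift [-14.84  43.58   9.15] F [0.3 0.  1.7] w 0.488 gf 0.0 clk 9.63
[[405.1, 161.4, 21.2], [393.6, 163.0, 24.8], [404.7, 171.7, 27.7], [402.7, 185.1, 26.6], [389.7, 189.8, 29.7]]
[ 0.57864152 -0.2176179 ] 0.0372883651048701 -0.3072299562941829 0.2266143700812694 [0.04642904 0.03118406 0.02917148 0.03503512 0.04178007]
```

View pics/g3.png

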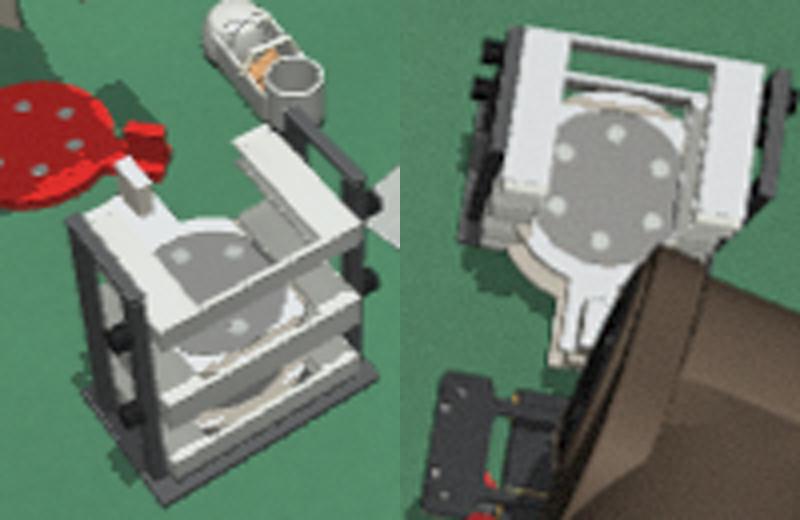

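The thick disc sits in the middle slot with its tab out to the front. Going for the thin disc.

Call:
{"api": "drive_tool", "payload": {"commands": [[[0,0,-0.1],[0,4,0],0],[[0,0,-0.2],[-1,8,0],0],[[0,0,-0.3],[-2,12,0],0],[[0,0,-0.4],[-3,16,0],0],[[0,0,-0.5],[-5,20,0],0],[[0,0,-0.6],[-7,24,0],0],[[0,0,-0.7],[-9,28,1],0],[[0,0,-0.8],[-11,32,2],0],[[0,0,-0.9],[-13,36,4],0],[[0,0,-0.955],[-14.8,40,6],0],[[0,0,-0.955],[-14.8,43.6,8],0],[[0,0,-0.955],[-14.8,43.6,9],0],[[0,0,-0.955],[-14.8,43.6,9.1],0],[[0,0,-0.955],[-14.8,43.6,9.1],0],[[0,0,-0.955],[-14.8,43.6,9.1],0],[[0,0,-0.955],[-14.8,43.6,9.1],0]]}}

```text
clock: 11.07
position: [0.5867, 0.226, 0.0998]
ee_rot: [-1.225, 2.892, -0.001]
force: [0.1, -0.8, -0.0]
width: 0.502
gripper_force: 0.0
```

Run:
```python
from meas import *
go([.5858,.2268,.011],-2.339)
s=cams.get_image("scene");t=cams.get_image("top")
H=[q for q in holes(t,(374,160,408,205),170) if q[2]>5]; print(np.round(H,1).tolist())
T=lambda u,v:((u-400)/4+340-.375,v/4+130-.375)
H=[T(*p) for p in((615,134),(660,168),(652,221),(599,240),(557,205),(565,153))]
c,r,t0,a,sd,rr=fit("top",H,.0875,(384,219));print(c,r,a-np.pi,sd,rr)
f=lambda a,k:cv2.resize(a,None,fx=k,fy=k,interpolation=cv2.INTER_CUBIC)
cv2.imwrite("pics/g4.png",np.hstack([f(s[150:250,360:460],4),f(t[130:230,340:440],4)]))
```

```text
[0.5867 0.226  0.0998] turn [-0.0009  0.0004 -0.001 ] shift [0.01 0.12 8.88] F [ 0.1 -0.8 -0. ] w 0.502 gf 0.0 clk 11.07
[[405.1, 161.4, 20.3], [393.6, 163.0, 22.2], [404.7, 171.6, 24.8], [402.7, 185.0, 24.1], [389.6, 189.8, 25.5]]
[ 0.57433631 -0.21219109] 0.0357045132100118 -0.15122621471332254 0.01689947698295739 [0.03567182 0.03592372 0.03542013 0.03586559 0.03572942 0.03561408]
```

View pics/g4.png

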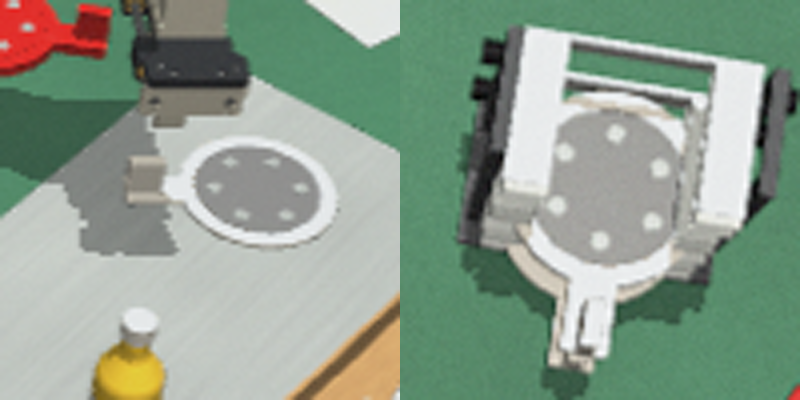

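The thick disc is seated at (0.574, -0.212) with yaw -0.151, and the gripper is over the thin tab (crop (148,180)). I'll descend and grip.

Call:
{"api": "drive_tool", "payload": {"commands": [[[0,0,0],[0,0.1,4],0],[[0,0,0],[0,0.1,6.5],0],[[0,0,0],[0,0.1,8],0],[[0,0,0],[0,0.1,8.7],0],[[0,0,0],[0,0.1,8.8],0],[[0,0,0],[0,0.1,8.8],-1],[[0,0,0],[0,0.1,8.8],-1],[[0,0,0],[0,0.1,8.8],-1],[[0,0,0],[0,0.1,8.8],-1],[[0,0,0],[0,0.1,8.8],-1],[[0,0,0],[0,0.1,8.8],-1],[[0,0,0],[0,0.1,8.8],-1],[[0,0,0],[0,0.1,8.8],-1]], "newtons": 50}}

```text
clock: 12.25
position: [0.5855, 0.2279, 0.0118]
ee_rot: [-1.227, 2.891, -0.0]
force: [-0.5, 0.1, 5.7]
width: 0.123
gripper_force: 50.0
```

Call:
{"api": "drive_tool", "payload": {"commands": [[[0,0,0],[0,0,-1],-1],[[0,0,0],[0,0,-3],-1],[[0,0,0],[0,0,-6],-1],[[0,0,0],[0,0,-9],-1],[[0,0,0],[1,0,-12],-1],[[0,0,0],[3,0,-15],-1],[[0,0,0],[6,0,-18],-1],[[0,0,0],[9,0,-19],-1],[[0,0,0],[12,0,-19],-1],[[0,0,0],[15,0,-19],-1],[[0,0,0],[18,0,-19],-1],[[0,0,0],[20,0,-19],-1],[[0,0,0],[20,0,-19],-1],[[0,0,0],[20,0,-19],-1]]}}

```text
clock: 13.42
position: [0.4456, 0.0831, 0.2018]
ee_rot: [-1.226, 2.892, -0.0]
force: [1.0, 0.6, -0.6]
width: 0.129
gripper_force: 50.0
```

Run:
```python
from h import *
go([.3515,-.1775,.1705],2.9906)
```

```text
[0.4456 0.0831 0.2018] turn [-0.000e+00  5.000e-04  9.528e-01] shift [ 25.28 -11.36   3.13] F [ 1.   0.6 -0.6] w 0.129 gf 50.0 clk 13.42
```

Call:
{"api": "drive_tool", "payload": {"commands": [[[0,0,0.08],[2,-1,0],-1],[[0,0,0.16],[4,-2,0],-1],[[0,0,0.24],[6.5,-3,0],-1],[[0,0,0.32],[9,-4,0],-1],[[0,0,0.4],[11,-5,0],-1],[[0,0,0.48],[13,-6,0],-1],[[0,0,0.56],[15.5,-7,0],-1],[[0,0,0.64],[18,-8,0],-1],[[0,0,0.72],[20,-9,0],-1],[[0,0,0.8],[22,-10,0],-1],[[0,0,0.88],[24,-11,0],-1],[[0,0,0.953],[25.3,-11.4,0],-1],[[0,0,0.953],[25.3,-11.4,1],-1],[[0,0,0.953],[25.3,-11.4,2],-1],[[0,0,0.953],[25.3,-11.4,3.1],-1],[[0,0,0.953],[25.3,-11.4,3.1],-1],[[0,0,0.953],[25.3,-11.4,3.1],-1]]}}

```text
clock: 14.83
position: [0.3531, -0.177, 0.1702]
ee_rot: [-0.234, -3.132, -0.0]
force: [0.3, -0.1, -1.5]
width: 0.128
gripper_force: 50.0
```

Run:
```python
from meas import *
go([.3515,-.1775,.1705],2.9906)
f=lambda a,k:cv2.resize(a,None,fx=k,fy=k,interpolation=cv2.INTER_CUBIC)
s=cams.get_image("scene");t=cams.get_image("top")
cv2.imwrite("pics/g5.png",np.hstack([f(s[160:290,240:340],4),f(t[130:260,340:440],4)]))
```

```text
[ 0.3531 -0.177   0.1702] turn [-0.0001 -0.0009  0.002 ] shift [ 0.15 -0.07 -0.03] F [ 0.3 -0.1 -1.5] w 0.128 gf 50.0 clk 14.83
```

View pics/g5.png

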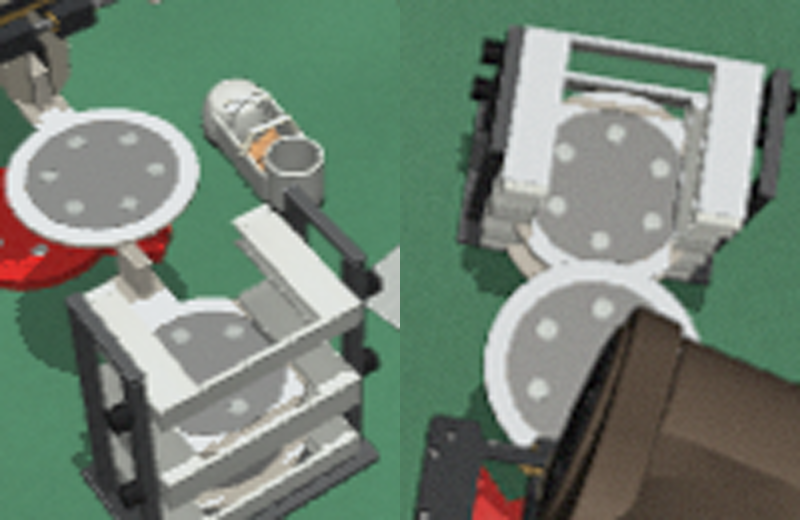

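The thin disc is staged level before the top slot. Holes: scene (155,169), (128,138), (129,203); top (548,329), (540,388), (602,308).

Run:
```python
from meas import *
S=lambda u,v:(u/4+240-.375,v/4+160-.375);T=lambda u,v:((u-400)/4+340-.375,v/4+130-.375)
for p,q in(((155,169),(548,329)),((128,138),(540,388)),((129,203),(602,308))): print(*tri(S(*p),T(*q)))
H=[S(*p) for p in((155,169),(128,138),(129,203),(75,207),(49,175),(75,142))]
for z in(.164,.168):
    c,r,t0,a,sd,rr=fit("scene",H,z,proj("scene",np.array([.3531,-.177,z]))); print(z,c,r,a,sd)
```

```text
[ 0.46843883 -0.16293268  0.16599765] 0.001053711306172473
[ 0.43314238 -0.15786241  0.16720444] 0.0012854650855448583
[ 0.48146771 -0.19534654  0.16600036] 0.00023048221703314756
0.164 [ 0.44437027 -0.18881616] 0.035901114479231194 2.997670987846493 0.013711609577697459
0.168 [ 0.44779557 -0.19102421] 0.03571642744746152 2.997670987846493 0.01371160957769946
```

Call:
{"api": "drive_tool", "payload": {"commands": [[[0,0,0.002],[0,-0.15,0],-1],[[0,0,0.002],[-1.5,-0.15,0],-1],[[0,0,0.002],[-2.5,-0.15,0],-1],[[0,0,0.002],[-3.5,-0.15,0],-1],[[0,0,0.002],[-4.5,-0.15,0],-1],[[0,0,0.002],[-5.5,-0.15,0],-1],[[0,0,0.002],[-6.5,-0.15,0],-1],[[0,0,0.002],[-6.5,-0.15,0],-1],[[0,0,0.002],[-6.5,-0.15,0],-1]]}}

```text
clock: 15.68
position: [0.4168, -0.1886, 0.17]
ee_rot: [-0.238, -3.132, 0.0]
force: [-0.2, 0.9, -1.6]
width: 0.125
gripper_force: 50.0
```

Call:
{"api": "drive_tool", "payload": {"commands": [[[0,0,0],[-1,0,0],-1],[[0,0,0],[-2,0,0],-1],[[0,0,0],[-3,0,0],-1],[[0,0,0],[-3,0,0],-1]]}}

```text
clock: 16.02
position: [0.4489, -0.1933, 0.1704]
ee_rot: [0.237, 3.131, -0.001]
force: [1.2, 0.3, -0.3]
width: 0.132
gripper_force: 50.0
```

Call:
{"api": "drive_tool", "payload": {"commands": [[[0,0,0],[-1,0,0],-1],[[0,0,0],[-2,0,0],-1],[[0,0,0],[-2.8,0,0],-1],[[0,0,0],[-2.8,0,0],-1]]}}

```text
clock: 16.35
position: [0.4761, -0.1975, 0.1703]
ee_rot: [0.237, 3.131, -0.001]
force: [0.4, -0.2, -1.6]
width: 0.13
gripper_force: 50.0
```

Call:
{"api": "drive_tool", "payload": {"commands": [[[0,0,0],[-0.2,0,0],-1],[[0,0,0],[-0.4,0,0],-1],[[0,0,0],[-0.4,0,0],-1]]}}

```text
clock: 16.6
position: [0.4779, -0.1979, 0.1702]
ee_rot: [-0.238, -3.132, -0.0]
force: [0.3, -0.4, -1.8]
width: 0.128
gripper_force: 50.0
```

Call:
{"api": "drive_tool", "payload": {"commands": [[[0,0,0],[0,0,0.1],-1],[[0,0,0],[0,0,0.2],-1],[[0,0,0],[0,0,0.2],-1]]}}

```text
clock: 16.85
position: [0.4776, -0.1979, 0.1681]
ee_rot: [-0.239, -3.132, -0.0]
force: [-0.1, 1.0, 1.0]
width: 0.127
gripper_force: 50.0
```

Call:
{"api": "drive_tool", "payload": {"commands": [[[0,0,0],[0,0,0.1],-1],[[0,0,0],[0,0,0.1],-1]]}}

```text
clock: 17.02
position: [0.4777, -0.1979, 0.1677]
ee_rot: [0.239, 3.132, 0.0]
force: [-3.4, 1.5, 7.7]
width: 0.13
gripper_force: 50.0
```

Call:
{"api": "drive_tool", "payload": {"commands": [[[0,0,0],[-0.1,0,-0.1],-1],[[0,0,0],[-0.2,0,-0.1],-1],[[0,0,0],[-0.2,0,-0.1],-1]]}}

```text
clock: 17.27
position: [0.4801, -0.1982, 0.1682]
ee_rot: [0.238, 3.132, -0.0]
force: [-0.2, 0.4, -0.9]
width: 0.126
gripper_force: 50.0
```

Call:
{"api": "drive_tool", "payload": {"commands": [[[0,0,0],[-0.1,0,0],-1],[[0,0,0],[-0.2,0,0],-1],[[0,0,0],[-0.2,0,0],-1]]}}

```text
clock: 17.52
position: [0.4819, -0.1985, 0.1681]
ee_rot: [-0.238, -3.132, 0.0]
force: [-0.8, 0.9, -0.2]
width: 0.129
gripper_force: 50.0
```

Call:
{"api": "drive_tool", "payload": {"commands": [[[0,0,0],[-0.1,0,0],-1],[[0,0,0],[-0.2,0,0],-1],[[0,0,0],[-0.2,0,0],-1]]}}

```text
clock: 17.77
position: [0.4819, -0.1985, 0.168]
ee_rot: [-0.239, -3.129, -0.001]
force: [-8.6, 2.1, 7.6]
width: 0.13
gripper_force: 50.0
```

Call:
{"api": "drive_tool", "payload": {"commands": [[[0,0,0],[0.1,0,-0.05],-1],[[0,0,0],[0.1,0,-0.05],-0.3],[[0,0,0],[0.1,0,-0.05],-0.3],[[0,0,0],[0.1,0,-0.05],-0.3],[[0,0,0],[0.1,0,-0.05],-0.3],[[0,0,0],[0.1,0,-1],-0.3],[[0,0,0],[0.1,0,-3],-0.3],[[0,0,0],[0.1,0,-6],-0.3],[[0,0,0],[0.1,3,-7],-0.3],[[0,0,0],[0.1,7,-7],-0.3],[[0,0,0],[2,11,-7],-0.3],[[0,0,0],[4,15,-7],0],[[0,0,0],[4,19,-7],0],[[0,0,0],[4,23,-7],0],[[0,0,0],[4,27,-7],0],[[0,0,0],[4,30,-7],0],[[0,0,0],[4,30,-7],0]]}}

```text
clock: 19.18
position: [0.49, 0.1115, 0.239]
ee_rot: [0.224, 3.133, 0.005]
force: [0.1, 1.2, -0.7]
width: 0.499
gripper_force: 0.0
```

Run:
```python
from meas import *
np.set_printoptions(precision=4,suppress=True)
s=cams.get_image("scene");t=cams.get_image("top")
cv2.imwrite("pics/fs.png",s);cv2.imwrite("pics/ft.png",t)
top=np.array([.574,-.212,.163])
print(proj("top",top),proj("scene",top))
def six(c,z,r=.036,yaw=-.151):
    return [proj("top",np.array([c[0]+r*np.cos(yaw+np.pi+k*np.pi/3),c[1]+r*np.sin(yaw+np.pi+k*np.pi/3),z])) for k in range(6)]
def refine(img,c,z,tab):
    g=cv2.cvtColor(img,cv2.COLOR_BGR2GRAY).astype(float);out=[]
    for p in six(c,z):
        x0,y0=int(round(p[0]))-3,int(round(p[1]))-3;w=g[y0:y0+7,x0:x0+7]
        m=np.clip(w-np.percentile(w,35)-12,0,40);yy,xx=np.mgrid[:7,:7]
        out.append((x0+(m*xx).sum()/m.sum(),y0+(m*yy).sum()/m.sum()))
    c,r,t0,a,sd,rr=fit("top",out,z,tab);print(c,r,a-np.pi,sd,rr)
tabp=lambda z:proj("top",np.array([.480,-.198,z]))
refine(t,(.574,-.212),.163,tabp(.163))
refine(t,(.575,-.212),.163,tabp(.163))
for n in ("pics/g3x",): pass
print(cams.camera_info("top")["R"].T@-cams.camera_info("top")["t"])
```

```text
[396.4152 169.2477] [289.9289 233.6482]
[ 0.5745 -0.2123] 0.036122373922215616 -0.15328869394248423 0.005770779116803265 [0.0362 0.036  0.0362 0.0361 0.036  0.0362]
[ 0.5745 -0.2123] 0.036122373922215616 -0.15328869394248423 0.005770779116803265 [0.0362 0.036  0.0362 0.0361 0.036  0.0362]
[ 0.3011 -0.0376  1.2224]
```

Both discs measure home at (0.574, -0.212) with yaw about -0.15, matching the stored disc, and the arm is clear.

```bash
python3 -c "
from cell import job;print(job.sign_off())"
```

```text
the job is handed in; nothing more can be done
None
```

The thick disc is in the middle slot and the thin one in the top slot, both level, against the back stop and tab to the front; both are released, the arm is clear, and the job was handed in at about 19 s.

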